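# Open the child-resistant cap of the tablet tub

## Robot

A 6-joint arm with a two-finger parallel gripper is mounted at the origin on a cart in front of the work surface, level with it; the furniture and walls round the work are solid. World frame = base frame: x ahead of the robot, y to its left, z up, the work surface at z = 0. Lengths are in m, angles in rad, forces in N, time in s.
With the tool pointing down it reaches from about 0.4 to 0.825 m from the base axis. Payload 7 kg.
Tool frame: the origin (TCP) lies at the very end of the fingers, on their centre line; the grasp point (between the pads) lies 19 mm behind it; z points along the fingers, y is the line along which they close (so a half turn about z gives the same grasp; the last joint's range is limited). The gripper opens to 85 mm and grips with 20 to 120 N. Pads are 22 mm wide; open, the fingers measure 114 mm over their backs; the gripper's body (76 mm by 85 mm) begins 54 mm behind the grasp point. The pads swing forward as they close: fully open they stand 13 mm farther back than shut.
Start: joints at [1.534, 0.359, 0.012, 0, -1.224, -0.288], TCP at [0.215, 0.64, 0.231] pointing down, gripper open.
Joint ranges: [-3.07, 3.07], [-1.43, 2.12], [-1.02, 1.25], [-3.03, 1.67], [-3.05, -0], [-3.03, 3.03]. Speed limits (rad/s): [2.39, 2.39, 3.01, 3.14, 3.14, 3.14].

## Interface

Orientations are given as a unit quaternion [w, x, y, z].
In Python, from rig import * gives the robot as it stands.
- The arm moves only by the tool send_rows, never from a script. Its argument "series" is a list of rows, each an object with "offset": the shift along the tool's x, y, z in cm, a list of three; "turn": the turn about the tool's z in rad. A call has 1 to 5 rows; each row shifts and turns the commanded pose from where the row before left it, along the tool's axes as they then stand; what a row does not reach is not made up. A row lasts 1/8 s, in which the tool goes at most 62.5 mm and 10.7 degrees, less where a joint would pass 70% of its speed; a pose out of reach is approached as far as the arm can. A call is refused whole if a number of a shift passes 6.25 or a number of a turn 0.188, either way. A call with a gripper value outside its range is refused whole. "hand" is the opening, from -1 (shut) to 1 (fully open), so that 0 is half open, set as the call begins (left out, the last holds). The fingers move at their own pace and stop on an object; "force" is the grip in N (left out, the last holds). Time passes only in rows, so rows that do not move let the fingers close. It gives the time, the measured TCP pose, the force, the opening and the grip force at its end, in the units of the state.
- get_state(): the state, without advancing time (a new reading comes with each control period).
- grab_frame(name): name is "scene" or "top" or "wrist"; returns a dict with "image" (420x560x3 uint8, red, green, blue), "camera_matrix" (3x3 intrinsics, pixels), "pose" (4x4, takes a point from camera to world coordinates). Camera axes: x right, y down, z forward; pixel columns grow to the right and rows downward; lengths in m; the calibration is good to about 2 mm. A picture is of the moment at which its call begins. There is no depth.
- close_job(): hands the job in; it is judged then, once.
The state is a dict: "time": time; "joint_pos": joint angles; "qvel": joint speeds; "joint_efforts": joint torques, N m; "tcp_pos": TCP position; "tcp_rot": TCP orientation; "force": force on the tool from outside, world axes, zero at the start; "moment": the same for the moment, N m; "finger_gap": opening from 0.0 (shut) to 1.0 (fully open); "grasp_force": force on a finger pad.
Only numpy, scipy, OpenCV 4.12 (cv2) and the standard library are available. Lean on these libraries where they do the work, as an engineer would, in place of code of your own. Each camera call takes 0.05 s, during which the arm holds its last target. There are 200 camera calls.

## Task

Open the tub of cleaning tablets that stands in the screwed-down steel holder: its grey child-resistant cap must be pressed down hard and kept down while it is turned anticlockwise (seen from above), then lifted off. Set the cap down, not dropped, inside the steel tray, standing on its rim with the grip knob on top, and let go. Leave the kitchen timer and the spice jar where they are.

Things in the scene. Friction and masses are not known exactly. Their poses are not given: they have to be found in the camera images.
- tub: White round plastic tub, 90 mm in diameter, in a steel holder with a 130 x 110 mm foot plate screwed to the worktop: it cannot move or turn. Origin: centre of the foot plate's underside, on the worktop; z up, the tub's axis. Shoulder 90 mm above the origin; open neck of 40 mm diameter up to 120 mm, under the cap, with three lugs that hold the cap.
- cap: Grey ribbed child-resistant cap, 68 mm in diameter, 63 mm tall, 0.15 kg. Origin: centre of its lower rim; z up. Flat top 32 mm above the origin; in its middle a round fluted grip knob, 28 mm in diameter, from 32 to 63 mm, to be pinched firmly from above; beside it a small pointer (cap's +x). At the start locked on the tub: origin 106 mm above the tub's, axes parallel; cannot be lifted.
- cap_grip (a point): Middle of the cap's grip knob, on the cap's axis, 48 mm above the cap's origin; axes as the cap's. Pressing: a spring resists with 8 N plus 0.8 N per mm. From 5 mm down (12 N) the cap can turn; hard stop 10 mm down (16 N); 6 to 9 mm is good. Not pressed it turns only 4 degrees; clockwise is blocked. Let up too early it catches again.
- tray: Loose shallow steel tray, 183 mm (its x) by 263 mm (its y), rim 36 mm high, 0.45 kg. Origin: centre of its underside. Its flat inner floor is about 120 x 190 mm and lies 3 to 7 mm above the origin.
- timer: White and red kitchen timer, 65 mm in diameter, 46 mm high. Origin: centre of its underside. A bystander.
- spice_jar: Glass spice jar with a green lid, 46 mm in diameter, 106 mm high. Origin: centre of its underside. A bystander.
- tub_mouth (a point): Centre of the tub's neck rim, on its axis, 120 mm above the tub's origin; axes as the tub's. Turning: with the cap held down, turn it anticlockwise from above (positive about z). From 40 to 80 degrees from its locked place it is free to be lifted straight up; at about 83 degrees it meets a stop. 60 degrees is good.
Mind the look-alikes: they are no part of the job. Several things have the shape of the cap; the one meant has the colours described above.

How it is judged:
By the outcome, as a careful person would: the job done as asked, in the order asked, and still so for the second after the job is handed in, with the robot touching nothing.
It also fails if it takes over 45 s, if anything falls off the work surface, if the arm or the gripper's body presses on something with over 40 N, if the wrist force passes 120 N, or if a joint passes its speed limit or range.

## Working session

There is one attempt and no reset: what is moved stays moved. The work goes in short steps, Python scripts to look and compute and a tool call to move; the robot and the scene stay as the last step left them, time stands still between calls to the robot, and variables do not carry over. Pictures are saved under pics/ and viewed, at most 10 in all, crops included, and the job is handed in when it is done.

Besides the shell and the picture viewer there is one more tool, called after ">>>" as name(argument=value, ...) on one line, values as JSON. send_rows: Moves the arm, as the interface text tells. Its arguments: {"type":"object","properties":{"series":{"type":"array"},"hand":{"type":"number"},"force":{"type":"number"}},"required":["series"]}

```bash
mkdir -p pics; cat > h.py <<'E'
from rig import *
import numpy as np, cv2
def shot(n,f):
    d=grab_frame(n); cv2.imwrite('pics/'+f+'.png',d['image'][:,:,::-1]); np.savez('pics/'+f,K=d['camera_matrix'],T=d['pose'],im=d['image']); return d
def ray(f,u,v,z):
    d=np.load('pics/'+f+'.npz'); T=d['T']; r=T[:3,:3]@np.linalg.inv(d['K'])@[u,v,1]; o=T[:3,3]
    return o+r*(z-o[2])/r[2]
E
python3 - <<'E'
from h import *
a=shot('scene','s0');b=shot('top','t0');print(get_state())
for d in(a,b): print(d['pose'],d['camera_matrix'])
cv2.imwrite('pics/both.png',cv2.resize(np.vstack([a['image'],b['image']])[:,:,::-1],(400,600)) )
E
```

```text
{'time': 0.1, 'joint_pos': array([ 1.53407013e+00,  3.59314589e-01,  1.11586092e-02, -3.14239907e-04,
       -1.22409181e+00, -2.88096589e-01]), 'qvel': array([ 0.00085055, -0.002873  ,  0.00179616,  0.00100759,  0.00186325,
       -0.00081565]), 'joint_efforts': array([-1.89401391e-03, -5.84764767e+01,  2.94107956e+01,  6.95473060e+00,
       -3.21952917e-03,  9.00684711e-06]), 'tcp_pos': array([0.2153083 , 0.63929084, 0.23046031]), 'tcp_rot': array([ 7.38525415e-04,  9.86831312e-01, -1.61751081e-01, -5.55931506e-05]), 'force': array([ 0.01928712, -0.67566868,  0.13453287]), 'moment': array([-0.01928144, -0.01008226, -0.00033916]), 'grasp_force': 0.0, 'finger_gap': 1.0000382801357222}
[[ 0.48508106 -0.67705065  0.55344266  0.02136075]
 [-0.87446827 -0.3764874   0.30587985 -0.21165564]
 [ 0.00126804 -0.63234457 -0.77468622  0.93679031]
 [ 0.          0.          0.          1.        ]] [[495.85143592   0.         284.63316077]
 [  0.         495.85143592 207.88440874]
 [  0.           0.           1.        ]]
[[ 0.02612553 -0.99052089  0.13485479  0.46214609]
 [-0.99957565 -0.02762313 -0.00924586  0.12628068]
 [ 0.01288333 -0.13455601 -0.99082223  1.15795985]
 [ 0.          0.          0.          1.        ]] [[493.83205347   0.         273.70282641]
 [  0.         493.83205347 209.36237874]
 [  0.           0.           1.        ]]
```

View pics/t0.png

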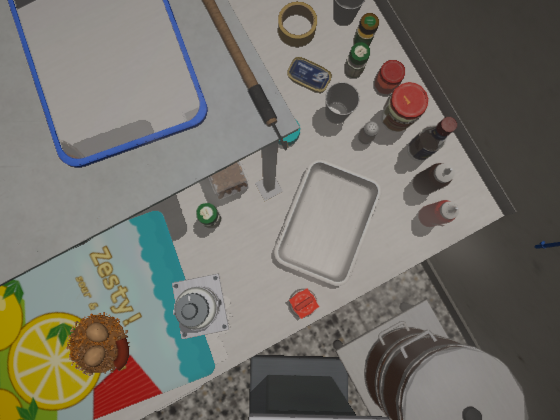

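View pics/s0.png

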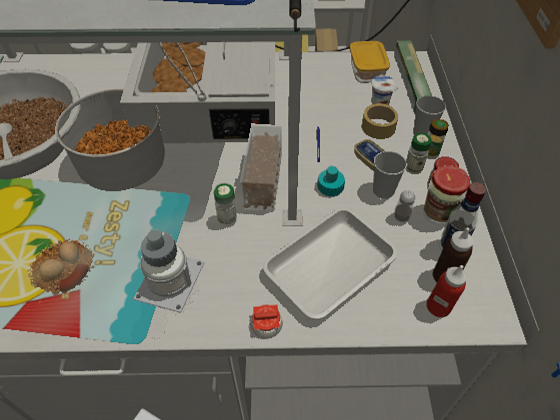

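The top view shows the tub with its grey cap at about (190,310), the tray at (327,222), the timer at (303,302), the green-lid spice jar at (207,214) and the shelf post foot at (268,188). In the scene view the cap knob is at about (157,238). The teal cap at (331,180) is a look-alike.

```bash
python3 - <<'E'
from h import *
for n,u,v,z in [('t0',188,311,.16),('s0',157,238,.169),('t0',327,222,.02),('s0',330,265,.02),('t0',303,302,.04),('s0',266,320,.03),('t0',207,214,.106),('t0',268,188,0),('s0',292,218,0),('s0',225,218,0)]: print(n,u,v,ray(n,u,v,z).round(3))
# post top/shelf edge: scene ray at post top vs plane containing post
# tray corners from bright outer contour
for f,z in (('t0',.036),):
    im=np.load(f'pics/{f}.npz')['im']
# triangulated shelf front corner: post top in scene (290,32), top view corner (300,128)
def rr(f,u,v):
    d=np.load(f'pics/{f}.npz');T=d['T'];r=T[:3,:3]@np.linalg.inv(d['K'])@[u,v,1];return T[:3,3],r/np.linalg.norm(r)
for z in (.3,.4,.5,.6): print(z,ray('t0',300,128,z).round(3),ray('t0',150,210,z).round(3),ray('t0',0,285,z).round(3),ray('s0',310,28,z).round(3),ray('s0',100,37,z).round(3))
for c in [(307,163),(379,187),(330,285),(275,252)]: print(ray('t0',*c,.036).round(3))
t=np.load('pics/t0.npz')['im'][260:350,150:250];s=np.load('pics/s0.npz')['im'][220:310,120:220]
cv2.imwrite('pics/c.png',np.hstack([cv2.resize(x,None,fx=4,fy=4) for x in(t,s)])[:,:,::-1])
E
```

```text
t0 188 311 [0.39  0.281 0.16 ]
s0 157 238 [0.387 0.268 0.169]
t0 327 222 [ 0.591 -0.009  0.02 ]
s0 330 265 [ 0.584 -0.014  0.02 ]
t0 303 302 [0.408 0.045 0.04 ]
s0 266 320 [0.399 0.039 0.03 ]
t0 207 214 [0.591 0.259 0.106]
t0 268 188 [0.671 0.13  0.   ]
s0 292 218 [0.672 0.128 0.   ]
s0 225 218 [0.594 0.268 0.   ]
0.3 [0.728 0.075 0.3  ] [0.572 0.334 0.3  ] [0.436 0.582 0.3  ] [0.984 0.253 0.3  ] [0.714 0.658 0.3  ]
0.4 [0.697 0.081 0.4  ] [0.559 0.31  0.4  ] [0.439 0.529 0.4  ] [0.833 0.18  0.4  ] [0.605 0.522 0.4  ]
0.5 [0.666 0.087 0.5  ] [0.546 0.286 0.5  ] [0.442 0.475 0.5  ] [0.681 0.107 0.5  ] [0.496 0.385 0.5  ]
0.6 [0.635 0.093 0.6  ] [0.533 0.262 0.6  ] [0.445 0.422 0.6  ] [0.53  0.034 0.6  ] [0.388 0.248 0.6  ]
[0.726 0.041 0.036]
[ 0.674 -0.126  0.036]
[ 0.447 -0.015  0.036]
[0.517 0.11  0.036]
```

View pics/c.png

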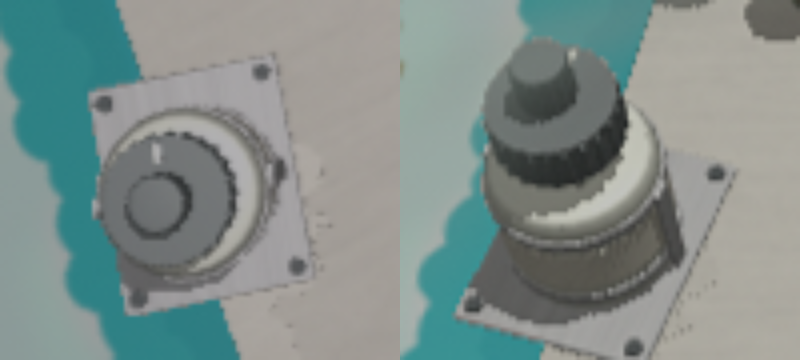

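The crop shows the knob top centre at (189,310.7) in the top view and (153.7,235) in the scene view. The shelf lies at about z=0.5, clear of both the tub and the tray. I'm moving above the tub.

>>> send_rows(series=[{"offset":[3.5,3.6,-0.8],"turn":0},{"offset":[3.5,3.6,-0.8],"turn":0},{"offset":[3.5,3.6,-0.8],"turn":0},{"offset":[3.5,3.6,-0.8],"turn":0},{"offset":[3.5,3.6,-0.8],"turn":0}])

```text
time: 0.72
tcp_pos: [0.3242, 0.4115, 0.2713]
tcp_rot: [0.0, 0.987, -0.162, -0.0]
force: [0.5, 0.9, 0.4]
finger_gap: 0.998
grasp_force: 0.0
```

>>> send_rows(series=[{"offset":[3.5,3.6,0],"turn":0},{"offset":[3.5,3.6,0],"turn":0},{"offset":[2,2,0],"turn":0},{"offset":[0,0,0],"turn":0}])

```text
time: 1.23
tcp_pos: [0.3802, 0.2956, 0.2713]
tcp_rot: [-0.0, 0.987, -0.163, -0.0]
force: [0.6, -0.1, -0.0]
finger_gap: 1.001
grasp_force: 0.0
```

```bash
python3 - <<'E'
from h import *
print(ray('t0',189,310.7,.169).round(4),ray('s0',153.7,235,.169).round(4))
d=shot('wrist','w1');s=get_state();print(s['tcp_pos'],s['tcp_rot'],s['joint_pos'],s['force']);print(d['pose'])
E
```

```text
[0.3915 0.278  0.169 ] [0.3896 0.2779 0.169 ]
[0.37995747 0.29657992 0.27128157] [-6.57154133e-05  9.86702749e-01 -1.62535161e-01 -5.67582062e-05] [ 1.07189905e+00  9.22918974e-03 -3.33424634e-01 -1.59764140e-04
 -1.22805580e+00  1.72432081e-01] [-0.04637776  0.91324239  0.67123864]
[[-3.21158690e-01 -9.07733166e-01 -2.69958507e-01  4.48558496e-01]
 [-9.47024908e-01  3.07544972e-01  9.25198042e-02  2.71853720e-01]
 [-9.58913294e-04  2.85370969e-01 -9.58416658e-01  4.13097508e-01]
 [ 0.00000000e+00  0.00000000e+00  0.00000000e+00  1.00000000e+00]]
```

View pics/w1.png

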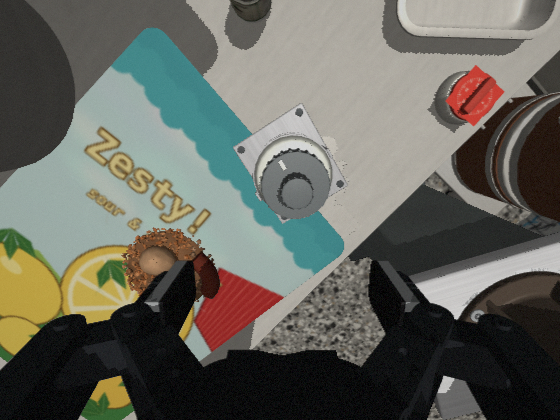

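The wrist view shows the grey knob top at about (295,191). I'm checking it against the two-view estimate.

```bash
python3 - <<'E'
from h import *
from scipy.spatial.transform import Rotation as R
p=ray('w1',295.5,191,.169);print(p)
s=get_state();q=np.roll(s['tcp_rot'],-1);M=R.from_quat(q).as_matrix()
t=(p+[.3905,.278,0])/2; t[:2]=(p[:2]+2*np.array([.3905,.278]))/3; t[2]=.143; print(M.T@(t-s['tcp_pos'])*100)
E
```

```text
[0.39240161 0.27880701 0.169     ]
[ 1.64761886  1.37729147 12.82778423]
```

>>> send_rows(series=[{"offset":[1.65,1.4,0],"turn":0},{"offset":[0,0,4],"turn":0},{"offset":[0,0,4],"turn":0},{"offset":[0,0,3],"turn":0},{"offset":[0,0,1.8],"turn":0}], hand=0.4)

```text
time: 1.9
tcp_pos: [0.3901, 0.279, 0.1414]
tcp_rot: [0.001, 0.987, -0.161, -0.001]
force: [-0.3, -0.2, 0.6]
finger_gap: 0.698
grasp_force: 0.0
```

>>> send_rows(series=[{"offset":[0,0,0],"turn":0},{"offset":[0,0,0],"turn":0},{"offset":[0,0,0],"turn":0},{"offset":[0,0,0],"turn":0},{"offset":[0,0,0],"turn":0}], hand=-1, force=90)

```text
time: 2.52
tcp_pos: [0.3911, 0.2793, 0.1441]
tcp_rot: [-0.001, 0.987, -0.162, 0.0]
force: [-4.0, -0.0, 5.6]
finger_gap: 0.3
grasp_force: 88.4
```

>>> send_rows(series=[{"offset":[0,0,0],"turn":0},{"offset":[0,0,0],"turn":0}])

```text
time: 2.78
tcp_pos: [0.3912, 0.2793, 0.1441]
tcp_rot: [-0.001, 0.987, -0.162, 0.0]
force: [-2.3, 0.2, 6.1]
finger_gap: 0.295
grasp_force: 88.4
```

>>> send_rows(series=[{"offset":[0,0,0.3],"turn":0},{"offset":[0,0,0.3],"turn":0},{"offset":[0,0,0.3],"turn":0},{"offset":[0,0,0],"turn":0}])

```text
time: 3.28
tcp_pos: [0.3915, 0.2794, 0.1357]
tcp_rot: [-0.001, 0.987, -0.161, 0.001]
force: [-5.7, -1.0, 13.3]
finger_gap: 0.3
grasp_force: 89.2
```

>>> send_rows(series=[{"offset":[0,0,0.1],"turn":0},{"offset":[0,0,0],"turn":-0.1},{"offset":[0,0,0],"turn":-0.1},{"offset":[0,0,0],"turn":-0.1},{"offset":[0,0,0],"turn":-0.1}])

```text
time: 3.9
tcp_pos: [0.3925, 0.2801, 0.1354]
tcp_rot: [-0.001, 0.999, 0.04, 0.002]
force: [-0.5, -0.1, 13.7]
finger_gap: 0.295
grasp_force: 89.5
```

>>> send_rows(series=[{"offset":[0,0,0],"turn":-0.14},{"offset":[0,0,0],"turn":-0.14},{"offset":[0,0,0],"turn":-0.14},{"offset":[0,0,0],"turn":-0.14},{"offset":[0,0,0],"turn":-0.1}])

```text
time: 4.53
tcp_pos: [0.3922, 0.2804, 0.1354]
tcp_rot: [-0.001, 0.932, 0.361, 0.002]
force: [-3.6, -0.4, 13.6]
finger_gap: 0.294
grasp_force: 89.6
```

```bash
python3 - <<'E'
from h import *
d=shot('top','t1');w=shot('wrist','w2');s=get_state();print(s['tcp_pos'],s['tcp_rot'],s['joint_pos'],s['force'],s['moment'])
cv2.imwrite('pics/c2.png',np.hstack([cv2.resize(d['image'][260:360,150:250],(400,400)),cv2.resize(w['image'][120:420,130:430],(400,400))])[:,:,::-1])
E
```

```text
[0.39220245 0.28036727 0.13536807] [-0.00100192  0.93254406  0.36104906  0.00203848] [ 1.03055984e+00  1.27208901e-01 -5.40490072e-01  1.17805539e-03
 -8.98649405e-01  1.27829218e+00] [-3.66057177  0.4090393  14.0486791 ] [0.08812803 1.35013933 0.08991116]
```

View pics/c2.png

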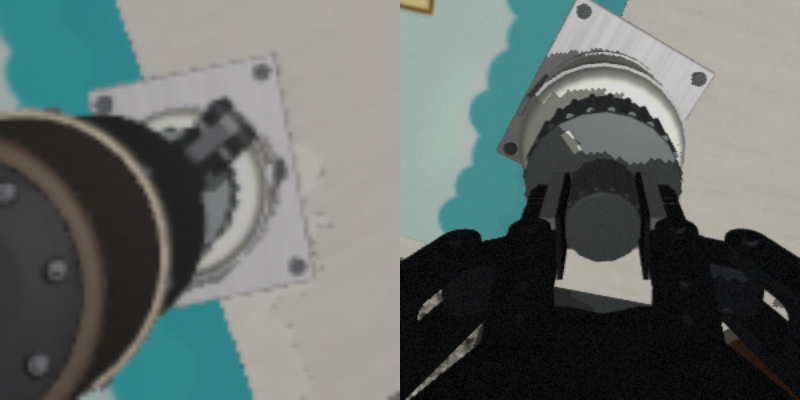

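The pointer holds the same place relative to the fingers as before, so the cap turned the full 61° with the gripper. Next is lifting straight up.

>>> send_rows(series=[{"offset":[0,0,-1],"turn":0},{"offset":[0,0,-2],"turn":0},{"offset":[0,0,-3],"turn":0},{"offset":[0,0,-3],"turn":0},{"offset":[0,0,-3],"turn":0}])

```text
time: 5.25
tcp_pos: [0.3909, 0.2786, 0.2541]
tcp_rot: [0.0, 0.933, 0.359, -0.0]
force: [0.7, 0.4, -1.1]
finger_gap: 0.299
grasp_force: 88.7
```

```bash
python3 - <<'E'
from h import *
from scipy.spatial.transform import Rotation as R
s=get_state();M=R.from_quat(np.roll(s['tcp_rot'],-1)).as_matrix();print(s['tcp_pos'],s['force'],s['finger_gap'])
print(M.T@(np.array([.580,-.008,.25])-s['tcp_pos'])*100)
E
```

```text
[0.39090817 0.27855226 0.25411272] [ 0.71715598  0.40442487 -1.07608421] 0.29886314828510946
[-5.18389099 33.93827444  0.41121148]
```

>>> send_rows(series=[{"offset":[-0.65,4.2,0],"turn":0},{"offset":[-0.65,4.2,0],"turn":0},{"offset":[-0.65,4.2,0],"turn":0},{"offset":[-0.65,4.2,0],"turn":0},{"offset":[-0.65,4.2,0],"turn":0}])

```text
time: 5.88
tcp_pos: [0.5083, 0.0998, 0.2532]
tcp_rot: [-0.0, 0.933, 0.359, 0.0]
force: [0.6, 1.6, -1.7]
finger_gap: 0.299
grasp_force: 88.8
```

>>> send_rows(series=[{"offset":[-0.65,4.2,0],"turn":0},{"offset":[-0.65,4.2,0],"turn":0},{"offset":[-0.65,4.2,0],"turn":0},{"offset":[0,0,5],"turn":0},{"offset":[0,0,5],"turn":0}])

```text
time: 6.5
tcp_pos: [0.5781, -0.0061, 0.1521]
tcp_rot: [-0.0, 0.934, 0.359, 0.001]
force: [1.0, 1.0, -1.6]
finger_gap: 0.3
grasp_force: 89.0
```

```bash
python3 - <<'E'
from h import *
d=shot('scene','s3');w=shot('top','t3');s=get_state();print(s['tcp_pos'],s['tcp_rot'],s['force'])
cv2.imwrite('pics/c3.png',np.hstack([cv2.resize(d['image'][150:350,100:450],(400,229)),cv2.resize(w['image'][125:325,150:500],(400,229))])[:,:,::-1])
E
```

```text
[ 0.57389122 -0.00644644  0.14773715] [-0.00097065  0.93352267  0.35848222 -0.00499845] [-0.95844334 -0.12350705 -2.03447964]
```

View pics/c3.png

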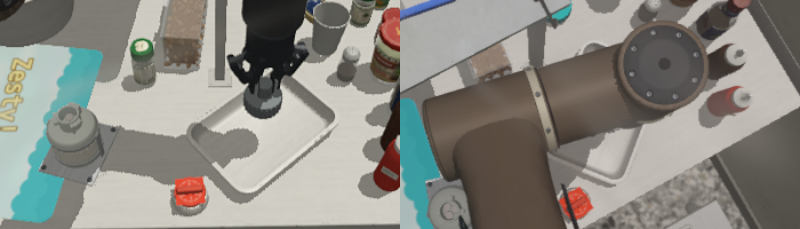

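The cap hangs level in the gripper over the middle of the tray, and the tub is open. Next is lowering.

>>> send_rows(series=[{"offset":[0,0,4],"turn":0},{"offset":[0,0,4],"turn":0},{"offset":[0,0,1.5],"turn":0},{"offset":[0,0,0.6],"turn":0},{"offset":[0,0,0],"turn":0}])

```text
time: 7.22
tcp_pos: [0.5787, -0.005, 0.0536]
tcp_rot: [0.0, 0.933, 0.36, 0.001]
force: [0.5, 0.1, -0.5]
finger_gap: 0.298
grasp_force: 88.8
```

>>> send_rows(series=[{"offset":[0,0,0.3],"turn":0},{"offset":[0,0,0.3],"turn":0},{"offset":[0,0,0.2],"turn":0},{"offset":[0,0,0],"turn":0}])

```text
time: 7.72
tcp_pos: [0.5776, -0.0053, 0.0442]
tcp_rot: [-0.0, 0.933, 0.359, -0.0]
force: [0.2, 0.1, -0.9]
finger_gap: 0.297
grasp_force: 88.8
```

>>> send_rows(series=[{"offset":[0,0,0.15],"turn":0},{"offset":[0,0,0],"turn":0}])

```text
time: 7.98
tcp_pos: [0.5776, -0.0053, 0.0427]
tcp_rot: [-0.0, 0.933, 0.359, -0.0]
force: [-0.3, -0.3, -1.8]
finger_gap: 0.302
grasp_force: 88.8
```

>>> send_rows(series=[{"offset":[0,0,0.15],"turn":0},{"offset":[0,0,0],"turn":0}])

```text
time: 8.22
tcp_pos: [0.5779, -0.0053, 0.0415]
tcp_rot: [0.0, 0.933, 0.359, 0.0]
force: [-0.7, 0.4, -0.7]
finger_gap: 0.302
grasp_force: 89.1
```

>>> send_rows(series=[{"offset":[0,0,0.12],"turn":0},{"offset":[0,0,0],"turn":0}])

```text
time: 8.48
tcp_pos: [0.578, -0.0054, 0.0412]
tcp_rot: [0.0, 0.933, 0.36, 0.0]
force: [-2.6, -1.6, 9.1]
finger_gap: 0.297
grasp_force: 90.0
```

>>> send_rows(series=[{"offset":[0,0,0.1],"turn":0},{"offset":[0,0,0],"turn":0}])

```text
time: 8.72
tcp_pos: [0.5781, -0.0056, 0.041]
tcp_rot: [0.0, 0.933, 0.36, 0.0]
force: [-5.4, -1.8, 17.2]
finger_gap: 0.298
grasp_force: 91.0
```

>>> send_rows(series=[{"offset":[0,0,-0.2],"turn":0},{"offset":[0,0,0],"turn":0}], force=20)

```text
time: 8.98
tcp_pos: [0.5779, -0.0053, 0.0413]
tcp_rot: [0.0, 0.933, 0.359, 0.0]
force: [-0.5, -0.8, 3.8]
finger_gap: 0.298
grasp_force: 88.8
```

>>> send_rows(series=[{"offset":[0,0,0],"turn":0},{"offset":[0,0,0],"turn":0},{"offset":[0,0,0],"turn":0}], hand=0.4)

```text
time: 9.35
tcp_pos: [0.5777, -0.0053, 0.0409]
tcp_rot: [-0.0, 0.933, 0.359, -0.0]
force: [0.1, -0.2, -0.1]
finger_gap: 0.702
grasp_force: 0.0
```

>>> send_rows(series=[{"offset":[0,0,-1],"turn":0},{"offset":[0,0,-3],"turn":0},{"offset":[0,0,-4],"turn":0},{"offset":[0,0,-4],"turn":0},{"offset":[0,0,0],"turn":0}])

```text
time: 9.98
tcp_pos: [0.58, -0.0049, 0.1656]
tcp_rot: [0.001, 0.933, 0.36, 0.004]
force: [1.0, -0.1, 0.3]
finger_gap: 0.705
grasp_force: 0.0
```

```bash
python3 - <<'E'
from h import *
d=shot('scene','s4');w=shot('wrist','w4');s=get_state();print(s['tcp_pos'],s['force'],s['finger_gap'])
cv2.imwrite('pics/c4.png',np.hstack([cv2.resize(d['image'][150:350,100:450],(400,229)),cv2.resize(w['image'],(400,229))])[:,:,::-1])
E
```

```text
[ 0.57780694 -0.00519303  0.16199968] [-0.0738228  -0.51127965 -1.67082285] 0.6996117385613565
```

View pics/c4.png

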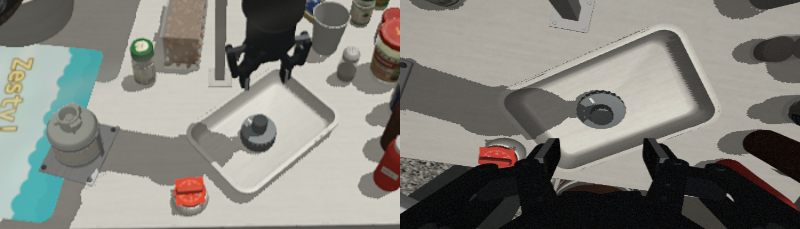

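The cap stands on its rim, knob up, on the tray floor. The gripper is clear of it, and the timer and jar are where they were.

```bash
python3 -c "
from rig import *
print(close_job())"
```

```text
the job is handed in; nothing more can be done
None
```

The tub is open and its grey cap stands knob-up on the tray floor, released, with the timer and spice jar not moved; the job was handed in after about 10 s of the 45 s, and no verdict came back.

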